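# Press a keypad home in its carrier

## Task

Two keypad carriers lie in the hooded rack: take out the one whose black keypad still stands proud, slide it keypad end first into the green press until it is fully home against the back stop, and let go of it. Then push the press's plunger head down to its stop so that the keypad is pressed in flush, and let the plunger spring back up, leaving the carrier home in the press. Press the keypad in only with the press, and do not disturb the finished carrier, the wrench, the can or the tray.

Things in the scene. Friction and masses are not known exactly. Their poses are not given: they have to be found in the camera images.
- carrier: The work: aluminium keypad carrier, a flat bar 180 long (x), 50 wide, 25 high, loose, about 0.2 kg, flat on the bench in one bay of the rack, tail under the hood, some 73 mm of its keypad end out. Origin: centre of its underside, z up. Keypad end +x: full width from x = -30 to +90. Tail, x = -90 to -30: 30 wide. Pocket x = 28 to 72 holds a black rubber keypad (44 x 34), about 10 proud.
- carrier_tail (a point): Middle of the carrier's tail end face (carrier x = -90, 12.5 above its underside).
- keypad_top (a point): Centre of the top of the black keypad of the carrier, at carrier x = +50; 35 above the carrier's underside when fully proud, 25 when flush. Axes as the carrier's.
- keypad (a joint): How far the keypad is pressed into the carrier, m: 0 = 10 mm proud, 0.010 = flush with the carrier's top. Stiff push fit (about 5 N); it stays where it is pressed.
- spare: Bystander: an already finished carrier, the same in size and form but with its keypad flush. It lies in the other bay. Origin and axes as carrier.
- rack: Fixed grey sheet-metal rack: a hood 115 deep (x), 180 wide (y), roof 51 to 55 above the bench, no floor. Two bays on y = +53 and -53, each 66 wide between walls, parted by a 40 wide block. Origin: centre of its footprint on the bench; the mouths face +x, at x = +57.5; back wall at x = -57.
- press: Fixed green spring press. Origin on the bench on the plunger axis, z up; loaded from -x; column at x = +77. Bed x = -90 to +100, 120 wide, top 20 above the bench. Head 70 wide, 95 to 165 above the bench, overhangs x = -34 to +96. The plunger's foot (44 x 40) hangs 75 above the bench when up.
- nest (a point): Point on the bed's top on the plunger axis, 20 above the bench, axes as the press. Two rails 57 apart, 13 high, x = -35 to +40, flare out to x = -54 at the mouth; back stop face at x = +40. A carrier that is home has the press's yaw and its keypad end on the back stop: keypad centre over this point, carrier origin at x = -50, y = 0.
- plunger_top (a point): Centre of the top of the black mushroom-shaped plunger head (60 mm across), 235 above the bench when up.
- plunger (a joint): How far the plunger is pressed down, m: 0 = up (its spring returns it), 0.030 = at its stop, where the foot is level with the carrier's top. About 4 N at the top, 11 N at the stop, plus 5 N to push a keypad in.
- wrench: Bystander: steel open-end wrench 160 long lying along its x across the front of the rack, under 15 high; origin under its middle.
- can: Bystander: steel can, 56 across, 100 high, standing on one side of the press's loading lane; origin: centre of its underside.
- tray: Bystander: grey open plastic tray of loose keypads, 110 (x) x 80 (y) x 35 high, on the other side of the loading lane; origin: centre of its underside.
Mind the look-alikes: they are no part of the job. Several things have the shape of the press; the one meant has the colours described above.

How it is judged (in metres and radians):
On the way, in this order (a step that is already met when the one before it is completed fails the run):
1. the carrier is home in the press, keypad end against the back stop (within 6 mm), its keypad still proud, the plunger up and the fingers off it (x of keypad_top in the frame of nest between -0.0065 and 0.006 m and y of keypad_top in the frame of nest between -0.006 and 0.006 m and x of carrier_tail in the frame of nest below -0.12 m and y of carrier_tail in the frame of nest between -0.018 and 0.018 m and z of carrier_tail in the frame of nest below 0.018 m and angle between carrier's own z axis and vertical below 0.05 rad and value of joint keypad below 0.005 m and value of joint plunger below 0.004 m and contact force between the fingers and carrier below 0.1 N), for 0.1 s.
2. the plunger is at its stop (within 2.5 mm) with the carrier home (x of keypad_top in the frame of nest between -0.0065 and 0.006 m and y of keypad_top in the frame of nest between -0.006 and 0.006 m and x of carrier_tail in the frame of nest below -0.12 m and y of carrier_tail in the frame of nest between -0.018 and 0.018 m and z of carrier_tail in the frame of nest below 0.018 m and angle between carrier's own z axis and vertical below 0.05 rad and value of joint plunger above 0.0275 m), for 0.1 s.
At the end, for the whole second after the job is handed in: the carrier lies at rest, flat and home in the press (keypad centre within 6 mm of the plunger axis along and across, tail outward), its keypad pressed in flush (within about 2 mm), and the plunger back up (within 3 mm) (x of keypad_top in the frame of nest between -0.0065 and 0.006 m and y of keypad_top in the frame of nest between -0.006 and 0.006 m and x of carrier_tail in the frame of nest below -0.12 m and y of carrier_tail in the frame of nest between -0.018 and 0.018 m and z of carrier_tail in the frame of nest below 0.018 m and angle between carrier's own z axis and vertical below 0.05 rad and value of joint keypad above 0.0078 m and value of joint plunger below 0.003 m and linear speed of carrier below 0.02 m/s); the robot touches nothing.
It fails at once if the finished carrier is moved more than 20 mm (distance of spare from where it was at the start of the episode above 0.02 m).
It fails at once if the wrench is moved more than 25 mm or tipped over (distance of wrench from where it was at the start of the episode above 0.025 m or angle between wrench's own z axis and vertical above 0.5 rad).
It fails at once if the can is moved more than 25 mm or tipped over (distance of can from where it was at the start of the episode above 0.025 m or angle between can's own z axis and vertical above 0.5 rad).
It fails at once if the tray is moved more than 25 mm or tipped over (distance of tray from where it was at the start of the episode above 0.025 m or angle between tray's own z axis and vertical above 0.5 rad).
It also fails if it takes over 64 s, if anything falls off the work surface, if the arm or the gripper's body presses on something with over 40 N, if the wrist force passes 120 N, or if a joint passes its speed limit or range.

## Robot

A 7-joint arm with a two-finger parallel gripper is mounted at the origin on the work surface. World frame = base frame: x ahead of the robot, y to its left, z up, the work surface at z = 0. Lengths are in mm, angles in rad, forces in N, time in s.
With the tool pointing down it reaches from about 400 to 875 mm from the base axis. Payload 19.3 kg.
Tool frame: the origin (TCP) lies at the very end of the fingers, on their centre line; the grasp point (between the pads) lies 19 mm behind it (grip_point_offset is the z of the grasp point in the tool frame, in mm); z points along the fingers, x is the direction in which the jaws open and shut, and the axes are right-handed (so a half turn about z gives the same grasp; the last joint's range is limited). The gripper opens to 85 mm and grips with 20 to 120 N. Pads are 22 mm wide; open, the fingers measure 114 mm over their backs; the gripper's body (76 mm by 85 mm) begins 54 mm behind the grasp point. The pads swing forward as they close: fully open they stand 13 mm farther back than shut.
Start: joints at [1.091, 0.521, -0.036, 1.599, 0.021, 1.021, -0.113], TCP at [248.988, -573.253, 231.291] pointing down, gripper open.
Joint ranges: [-2.91, 2.91], [-0.3, 2.13], [-1.5, 1.42], [0.17, 2.43], [-1.26, 4.41], [0.16, 1.93], [-2.52, 2.52]. Speed limits (rad/s): [1.89, 1.89, 2.39, 2.39, 3.01, 3.01, 3.01].

## Interface

Orientations are given as a 3x3 rotation matrix whose columns are the frame's x, y, z axes.
In Python, from workcell import movep, movel, goto_joints, open_gripper, clamp, wait, inverse_kinematics, read_state, camera, PlanningError, finish_job, grip_point_offset gives the robot as it stands. Calls block until the motion is done:
- movep(position, orientation): joint-space move of the TCP to a pose.
- movel(position, frame=None, max_speed=150, guard=None): straight line of the TCP; frame=None keeps the orientation; max_speed is the mean speed in mm/s. With guard (N) it stops when the force on the tool has changed by that much, and returns True; else False.
- goto_joints(angles): joint-space move.
- open_gripper() and clamp(): open the fingers fully, or close them until they stop; the grip force is fixed at half the most.
- wait(seconds).
- inverse_kinematics(position, orientation): joint angles nearest the present ones, or None.
- read_state(): the state.
- camera(name): name is "side" or "top"; returns a dict with "image" (400x640x3 uint8, blue, green, red), "range_z" (400x640 float32, mm along the optical axis (not along the pixel's ray), 0 where there is no reading), "fx", "fy", "cx", "cy" (pixels), "cam_to_world" (4x4, takes a point from camera to world coordinates). Camera axes: x right, y up, looking along -z (the intrinsics and any distortion apply to the point x, -y, -z); pixel columns grow to the right and rows downward; lengths in mm; the calibration is good to about 2 mm. A picture is of the moment at which its call begins.
A pose or a line that the arm cannot do raises PlanningError and nothing moves.
- finish_job(): hands the job in, once; it reports no verdict.
The state is a dict: "time": time; "qpos": joint angles; "qvel": joint speeds; "joint_efforts": joint torques, N m; "eef_pos": TCP position; "tool_rot": TCP orientation; "ft_force": force on the tool from outside, world axes, zero at the start; "torque": the same for the moment, N m; "finger_gap": finger opening in mm.
Only numpy, scipy, OpenCV 4.12 (cv2) and the standard library are available. Lean on these libraries where they do the work, as an engineer would, in place of code of your own. Each camera call takes 0.05 s, during which the arm holds its last target. There are 200 camera calls.

## Working session

There is one attempt and no reset: what is moved stays moved. The work goes in short steps, each a Python script; the robot and the scene stay as the last script left them, time stands still between calls to the robot, and variables do not carry over. Pictures are saved under pics/ and viewed, about 8 in all and at most 12, crops included, and the job is handed in when it is done.

```bash
mkdir -p pics; ls
cat > h.py <<'E'
import numpy as np, cv2
from workcell import *
def snap(name):
    c=camera(name); return c
def pts(c):
    # world points from range image
    z=c["range_z"]; h,w=z.shape; u,v=np.meshgrid(np.arange(w),np.arange(h))
    X=(u-c["cx"])/c["fx"]*z; Y=(v-c["cy"])/c["fy"]*z
    P=np.stack([X,-Y,-z,np.ones_like(z)],-1)@np.array(c["cam_to_world"]).T
    P=P[...,:3].copy(); P[z<=0]=np.nan; return P
E
python3 - <<'E'
from h import *
for n in("top","side"):
    c=snap(n); cv2.imwrite(f"pics/{n}0.png",c["image"]); np.savez(f"{n}0.npz",**c)
    print(n,[k for k in c],c["fx"],c["fy"],c["cx"],c["cy"],np.round(c["cam_to_world"],3).tolist())
    print([ (k,c[k]) for k in c if 'dist' in k])
s=read_state();print(s["time"],s["eef_pos"],s["tool_rot"],s["finger_gap"],grip_point_offset)
E
```

```text
pics
top ['image', 'range_z', 'fx', 'fy', 'cx', 'cy', 'cam_to_world'] 375.7643400642961 375.7643400642961 325.5907168603291 199.23661830932105 [[-0.012, 0.992, -0.126, 342.957], [-0.999, -0.008, 0.035, 84.719], [0.034, 0.126, 0.991, 1080.499], [0.0, 0.0, 0.0, 1.0]]
[]
side ['image', 'range_z', 'fx', 'fy', 'cx', 'cy', 'cam_to_world'] 462.1428514642731 462.1428514642731 312.30150067317635 199.00236292770145 [[-0.896, 0.254, -0.365, -53.223], [-0.444, -0.535, 0.719, 1067.425], [-0.013, 0.806, 0.592, 983.489], [0.0, 0.0, 0.0, 1.0]]
[]
0.1 [ 248.90697357 -572.98711372  230.79342339] [[ 3.98520281e-01 -9.17159405e-01 -4.59545336e-04]
 [-9.17158988e-01 -3.98520540e-01  8.77878078e-04]
 [-9.88292391e-04  7.16239167e-05 -9.99999509e-01]] 85.33098080765612 -18.700000000000003
```

View pics/top0.png

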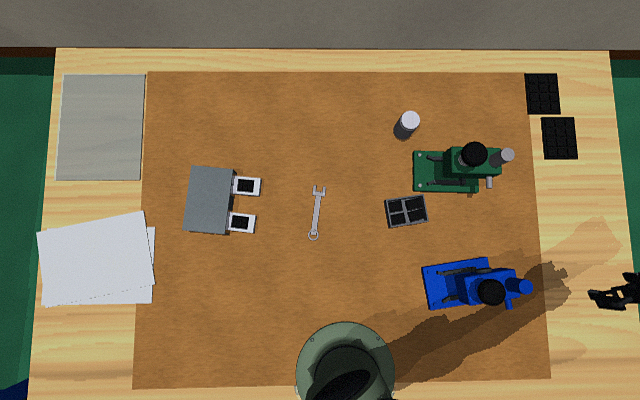

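View pics/side0.png

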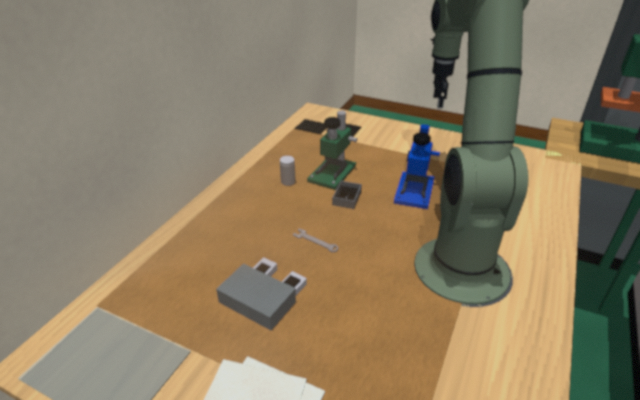

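Top view: the grey rack is at (210,200), with carrier ends at (247,186) and (242,223). The wrench is at (317,212), the can at (407,124) and the tray at (406,211). The green press is at (450,170), and its look-alike is blue at (470,285). Next I measure heights and take a close crop.

Run:
```python
from h import *
c=dict(np.load("top0.npz")); P=pts(c); im=c["image"]
s=dict(np.load("side0.npz")); S=pts(s)
a=cv2.resize(im[160:245,175:275],(600,510),interpolation=cv2.INTER_CUBIC)
b=cv2.resize(s["image"][250:330,205:325],(780,520),interpolation=cv2.INTER_CUBIC)[:, :]
d=np.zeros((600,800,3),np.uint8); d[:300,:353]=cv2.resize(a,(353,300)); d[:300,353:800]=cv2.resize(b,(447,300))
d[300:600,:500]=cv2.resize(im[100:210,385:525],(500,300)); d[300:600,500:800]=cv2.resize(s["image"][100:200,270:370],(300,300)); cv2.imwrite("pics/crop.png",d)
np.set_printoptions(precision=1,suppress=True,linewidth=200)
for n,u,v in [("kA",245,186),("kArim",256,186),("kB",240,223),("kBrim",251,223),("roof",207,200),("bench",290,150),("bed",425,175),("plunger",474,154),("can",410,120),("tray",390,222),("wrench",317,212)]:
    print(n,P[v,u])
print("side bench",S[230,250])
def loc(mask,name):
    q=P[mask]; q=q[~np.isnan(q[:,0])]; return q
# carrier ends: z along window
for v in (179,186,193,215,223,231):
    print(v,[f"{x:.0f}" for x in P[v,225:265,2]])
```

```text
kA [516.9 275.2  23.6]
kArim [516.6 244.1  24.6]
kB [411.9 286.1  31.1]
kBrim [412.1 257.1  22.9]
roof [473.9 372.1  54. ]
bench [627.5 149.7  -1.3]
bed [ 545.4 -240.    25. ]
plunger [ 554.9 -294.4  232.6]
can [ 685.1 -183.8   95.6]
tray [ 410.4 -132.3   32.6]
wrench [442.9  72.1   5.5]
side bench [663.5 114.9  -2. ]
179 ['54', '54', '56', '54', '54', '56', '55', '24', '21', '23', '25', '29', '26', '20', '12', '18', '19', '17', '22', '22', '23', '22', '27', '27', '24', '26', '24', '22', '22', '22', '22', '22', '20', '23', '24', '24', '-5', '1', '-0', '0']
186 ['55', '55', '49', '51', '51', '53', '21', '23', '21', '24', '25', '23', '21', '22', '24', '23', '25', '19', '18', '24', '24', '22', '20', '21', '19', '21', '22', '19', '21', '27', '25', '25', '23', '24', '23', '9', '-4', '4', '0', '-2']
193 ['55', '53', '55', '54', '53', '23', '23', '24', '22', '19', '25', '24', '25', '24', '26', '24', '24', '25', '26', '25', '23', '26', '25', '21', '26', '27', '26', '26', '25', '24', '25', '21', '23', '27', '15', '-0', '-2', '2', '2', '1']
215 ['57', '55', 'nan', '26', '19', '23', '26', '22', '31', '20', '24', '22', '25', '24', '21', '25', '27', '25', '21', '21', '25', '22', '24', '22', '20', '26', '28', '23', '24', '24', '-1', '1', '-3', '-0', '-2', '3', '-0', '-2', '-1', '0']
223 ['55', '27', '24', '23', '24', '28', '32', '30', '33', '34', '32', '29', '33', '30', '35', '31', '30', '33', '34', '31', '29', '30', '28', 'nan', '25', '25', '23', '22', '22', '22', '3', '-2', '1', '-2', '-2', '-1', '-3', '-6', '-2', '-0']
231 ['1', '-1', '0', '-3', '1', '2', '1', '1', '0', '-2', '1', '-1', '-1', '17', '26', '23', '24', '26', '23', '23', '26', '22', '22', '23', '25', '22', '20', '23', '15', '-3', '-3', '0', '-0', '1', '-3', '3', '5', '0', '-0', '0']
```

View pics/crop.png

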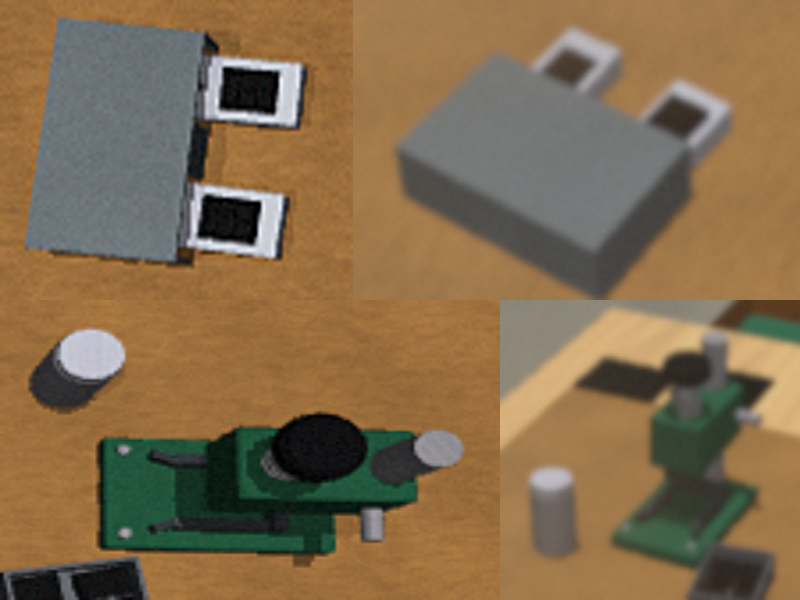

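The crop shows both candidates. At (245,186) the keypad is level with the rim (about 23 against 24 mm), so that is the finished carrier. At (240,223) the keypad is 31–33 against 24 mm, so that one is proud and is the work. The green press at (450,170) is the one to use, and blue is the decoy. Now the poses.

```bash
cat >> h.py <<'E'
def ray(c,uv,zp):
    uv=np.atleast_2d(np.asarray(uv,float)); T=np.array(c["cam_to_world"])
    d=np.stack([(uv[:,0]-c["cx"])/c["fx"],-(uv[:,1]-c["cy"])/c["fy"],-np.ones(len(uv))],1)@T[:3,:3].T
    o=T[:3,3]; return o+d*((zp-o[2])/d[:,2])[:,None]
def rect(c,mask,zp):
    n,l,st,_=cv2.connectedComponentsWithStats(mask.astype(np.uint8)); k=1+np.argmax(st[1:,4]); m=(l==k).astype(np.uint8)
    cn=max(cv2.findContours(m,cv2.RETR_EXTERNAL,cv2.CHAIN_APPROX_NONE)[0],key=len)[:,0]
    return cv2.minAreaRect(ray(c,cn,zp)[:,:2].astype(np.float32)), m
E
python3 - <<'E'
from h import *
np.set_printoptions(precision=1,suppress=True,linewidth=200)
c=dict(np.load("top0.npz")); P=pts(c); im=c["image"]; h=cv2.cvtColor(im,cv2.COLOR_BGR2HSV)
s=dict(np.load("side0.npz")); S=pts(s)
Z=cv2.medianBlur(np.nan_to_num(P[...,2],nan=-50).astype(np.float32),5)
box=lambda u0,v0,u1,v1:(lambda m:(m.__setitem__((slice(v0,v1),slice(u0,u1)),True),m)[1])(np.zeros(Z.shape,bool))
print("roof",rect(c,box(175,155,240,245)&(Z>45),55)[0])
r,m=rect(c,box(227,203,265,245)&(Z>16)&(Z<45),25); print("carB",r,cv2.boxPoints(r).tolist())
r,m=rect(c,box(227,165,268,203)&(Z>16)&(Z<45),25); print("carA",r)
ys,xs=np.where(box(227,205,256,240)&(im.max(-1)<75)&(Z>18)); print("keyB px",xs.mean(),ys.mean(),ray(c,[[xs.mean(),ys.mean()]],33))
print("bench z top",np.nanmedian(P[100:150,250:350,2]),"side",np.nanmedian(S[205:230,235:285,2]))
g=(h[...,0]>50)&(h[...,0]<90)&(h[...,1]>100)&box(400,135,500,205)
r,m=rect(c,box(400,135,470,205)&g&(Z>12)&(Z<35),20); print("bed",r,cv2.boxPoints(r).tolist())
# far edge (press +y): first green row per column
e=[(u,np.where(g[:,u]&(Z[:,u]<35))[0].min()) for u in range(416,440)]
w=ray(c,np.array(e)-[0,.5],20); p=np.polyfit(w[:,1],w[:,0],1); print("far edge slope,x@y=-250",p,np.polyval(p,-250))
e=[(u,np.where(g[:,u])[0].max()) for u in range(416,465)]
w=ray(c,np.array(e)+[0,.5],0); p=np.polyfit(w[:,1],w[:,0],1); print("near edge (z0)",p,np.polyval(p,-250),np.array(e)[::8].tolist())
e=[(np.where(g[v])[0].min(),v) for v in range(155,188)]
w=ray(c,np.array(e)-[.5,0],0); p=np.polyfit(w[:,0],w[:,1],1); print("mouth edge (z0)",p,np.polyval(p,545))
# plunger head
k=(im.max(-1)<60)&(Z>215); r,m=rect(c,k&box(455,138,490,170),233); print("plunger",r)
q=P[m>0]; print(np.nanmedian(q,0))
r,m=rect(s,(s["image"].max(-1)<60)&box(322,112,345,135)&(np.nan_to_num(S[...,2])>215),233); print("plunger side",r,np.nanmedian(S[m>0],0))
print("roof z", np.nanmedian(P[185:215,195:220,2]))
a=im[140:205,405:485]; cv2.imwrite("pics/press.png",cv2.resize(a,None,fx=9,fy=9,interpolation=cv2.INTER_CUBIC))
for n,b,z in(("can",(398,105,422,133),60),("tray",(382,190,430,230),20),("wrench",(303,180,332,243),4)):
    q=P[box(*b)&(Z>z)]; print(n,np.nanpercentile(q,[2,98],axis=0).tolist())
E
```

```text
roof ((476.38739013671875, 370.36004638671875), (116.66934204101562, 179.5950469970703), 83.8221435546875)
carB ((426.4960021972656, 285.63226318359375), (78.83163452148438, 74.88490295410156), 81.2385025024414) [[383.4866027832031, 252.37969970703125], [457.4976501464844, 240.97308349609375], [469.5054016113281, 318.88482666015625], [395.4943542480469, 330.29144287109375]]
carA ((512.8277587890625, 274.79339599609375), (81.1562728881836, 91.86509704589844), 83.66017150878906)
keyB px 238.5767441860465 220.46046511627907 [[418.8 289.8  33. ]]
bench z top -0.35028443542273635 side 1.1542083039479394
bed ((557.5208129882812, -288.9508056640625), (163.92752075195312, 118.83252716064453), 87.6064224243164) [[494.7333068847656, -368.3616027832031], [613.462158203125, -373.3244934082031], [620.308349609375, -209.54000854492188], [501.5794677734375, -204.57711791992188]]
far edge slope,x@y=-250 [  0.  626.5] 618.753892208022
near edge (z0) [ -0.  497.4] 500.0739433345727 [[416, 200], [424, 190], [432, 191], [440, 191], [448, 191], [456, 191], [464, 191]]
mouth edge (z0) [  -0.  -191.1] -211.92185078890995
plunger ((554.9683227539062, -294.228515625), (62.33160400390625, 57.577396392822266), 89.72666931152344)
[ 554.9 -294.2  232.9]
plunger side ((548.1744995117188, -275.8236083984375), (52.701210021972656, 69.47270202636719), 23.71666145324707) [ 548.1 -279.5  231.7]
roof z 53.55416038656858
can [[658.2148308124443, -204.78136532694631, 67.21183411092521], [707.1808492608446, -156.61322923985813, 102.31987450239555]]
tray [[401.99598649721054, -238.04567163339578, 14.300361990528017], [483.63035159799847, -122.16839904313444, 36.77507231536606]]
wrench [[380.49197899643457, 54.01636745740442, 0.4393227489947504], [510.8198784942152, 92.55085910970952, 10.878932826589521]]
```

View pics/press.png

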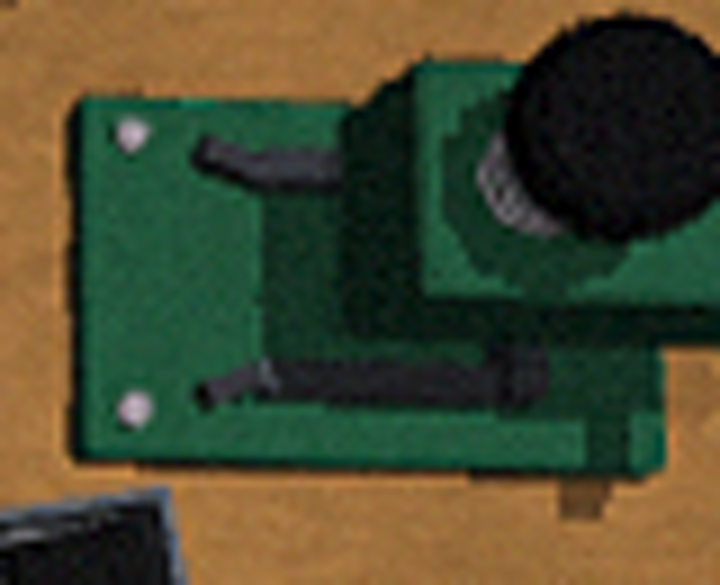

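The press crop (9x, origin (405,140)) shows two bed screws at about (131,134) and (135,409), symmetric about the axis. The rails and the bed top's bright edge are clear too. I'll refine the press axis and carrier pose from these.

Run:
```python
from h import *
np.set_printoptions(precision=3,suppress=True,linewidth=200)
c=dict(np.load("top0.npz")); im=c["image"]; s=dict(np.load("side0.npz"))
h=cv2.cvtColor(im,cv2.COLOR_BGR2HSV)
sc=[]
for (u0,v0) in((415,150),(415,181)):
    w=im[v0:v0+9,u0:u0+9,2].astype(float); w=np.clip(w-80,0,None); y,x=np.mgrid[:9,:9]
    sc.append((u0+(w*x).sum()/w.sum(),v0+(w*y).sum()/w.sum()))
W=ray(c,sc,21); mid=W.mean(0); d=W[0]-W[1]; print("screws",sc,W,mid,"sep",np.hypot(*d[:2]),"perp yaw", np.degrees(np.arctan2(d[1],d[0]))-90)
# bright-green top edges, subpixel on saturation*V: use green minus red
G=im[...,1].astype(float)-im[...,2]
def cross(line,thr): # last/first crossing
    i=np.where((line[:-1]-thr)*(line[1:]-thr)<0)[0]; return i+(thr-line[i])/(line[i+1]-line[i])
far=[(u,cross(G[140:160,u],15)[0]+140) for u in range(418,440)]
w=ray(c,far,20); p=np.polyfit(w[:,1],w[:,0],1); print("far",p[0],np.degrees(np.arctan(p[0])),np.polyval(p,-250))
near=[(u,cross(G[183:198,u],20)[-1]+183) for u in range(424,466)]
w=ray(c,near,20); p=np.polyfit(w[:,1],w[:,0],1); print("near",p[0],np.degrees(np.arctan(p[0])),np.polyval(p,-250), (near[0],near[-1]))
mo=[(cross(G[v,405:420],35)[0]+405,v) for v in range(156,187)]
w=ray(c,mo,20); p=np.polyfit(w[:,0],w[:,1],1); print("mouth",-p[0],np.degrees(np.arctan(-p[0])),np.polyval(p,555))
# carrier B bright rim
for nm,(u0,v0,u1,v1) in dict(B=(225,205,265,240),A=(225,168,268,203)).items():
    m=np.zeros(im.shape[:2],bool); m[v0:v1,u0:u1]=(im[v0:v1,u0:u1].min(-1)>105)
    r,mm=rect(c,m,25); print(nm,r,cv2.boxPoints(r).round(0).tolist())
    k=np.zeros(im.shape[:2],bool); k[v0:v1,u0+6:u1]=im[v0:v1,u0+6:u1].max(-1)<60
    r,mm=rect(c,k,35 if nm=="B" else 25); print(" key",r)
# side view bed mouth edge & corners check
print("plunger top view centre by circle:")
```

```text
screws [(np.float64(419.54545454545456), np.float64(152.8433734939759)), (np.float64(419.5752461322082), np.float64(184.9367088607595))] [[ 611.877 -228.167   21.   ]
 [ 517.146 -224.081   21.   ]] [ 564.511 -226.124   21.   ] sep 94.81917525570637 perp yaw -92.46956091325599
far 0.08257222354722196 4.720331339872842 618.3190380688714
near 0.04990517142145855 2.8569854724869876 501.26000811275577 ((424, np.float64(190.57692307692307)), (465, np.float64(191.7173913043478)))
mouth 0.037948902126341645 2.1732690738489113 -208.920878990186
B ((414.9225769042969, 284.4543762207031), (71.32707977294922, 51.41231155395508), 82.30496215820312) [[385.0, 253.0], [436.0, 246.0], [445.0, 316.0], [394.0, 323.0]]
 key ((415.28912353515625, 286.6702880859375), (44.3487434387207, 32.38443374633789), 81.68650817871094)
A ((519.0501708984375, 271.7577819824219), (73.63339233398438, 51.760257720947266), 84.34169006347656) [[490.0, 238.0], [541.0, 233.0], [548.0, 306.0], [497.0, 311.0]]
 key ((519.3060302734375, 274.36798095703125), (44.008827209472656, 32.44713592529297), 85.16905975341797)
plunger top view centre by circle:
```

Estimates:
- **Press:** axis about (557,-298), +x direction about (-0.045,-0.999). The plunger circle, corrected for the head's thickness, agrees with the bed edges and screws.
- **Carrier B:** keypad centre about (415,288), axis tilted about 7° from -y. Its outline gives the 44 x 33 keypad and 51 width, as they should be.

First I'll feel where the open fingertips meet the bench, then grasp and pull.

```bash
cat >> h.py <<'E'
def R(t):  # tool down, jaws perpendicular to direction d=(-sin t,-cos t); t in rad
    x=np.array([np.cos(t),-np.sin(t),0]); z=np.array([0,0,-1.]); return np.stack([x,np.cross(z,x),z],1)
def d(t): return np.array([-np.sin(t),-np.cos(t),0])
TC=np.radians(7.0); TP=np.radians(2.6); KEY=np.array([414.9,288.5,0]); NEST=np.array([557.,-298.,0])
def st():
    s=read_state(); print("t",round(s["time"],2),np.round(s["eef_pos"],1),"gap",round(s["finger_gap"],1),"F",np.round(s["ft_force"],1))
E
python3 - <<'E'
from h import *
for n,p,t in(("grip",[414,281,5],TC),("press",NEST-110*d(TP)+[0,0,25],TP),("plun",NEST+[0,0,205],TP)):
    print(n,inverse_kinematics(p,R(t)))
movel([249,-573,380],max_speed=300)
movep([430,190,330],R(TC)); st()
movel([430,190,30],max_speed=250)
print(movel([430,190,-12],max_speed=30,guard=5)); st()
E
```

```text
grip [-0.34246503  0.74727678 -0.50135997  2.04350763  0.70778531  0.52639487
 -1.48386596]
press [ 0.41990928  0.7642399  -0.28479165  1.80628792  0.34148439  0.61940842
 -0.11542917]
plun [ 0.62918401  0.57745498 -0.34872668  1.59488873  0.22229541  1.00857095
  0.16819192]
t 3.51 [430.4 189.4 329.9] gap 85.4 F [-0.3 -0.3  0.1]
False
t 6.41 [430.1 190.  -11.9] gap 85.9 F [ 0.2  0.6 -0.1]
```

Run:
```python
from h import *
movel([430,190,70],max_speed=250)
g=KEY+6*d(TC)
movel(g+[0,0,70],R(TC),max_speed=200)
print(movel(g+[0,0,0],max_speed=120,guard=8)); st()
clamp(); st()
movel(g+[0,0,1.0],max_speed=20)
print(movel(g+140*d(TC)+[0,0,1.0],max_speed=90,guard=15)); st()
c=camera("top"); cv2.imwrite("pics/t1.png",cv2.resize(c["image"][130:260,170:350],None,fx=4,fy=4,interpolation=cv2.INTER_CUBIC))
```

```text
False
t 8.23 [4.143e+02 2.825e+02 4.000e-01] gap 85.5 F [-0.3 -0.1  0.6]
t 8.68 [414.5 282.6   0.7] gap 49.0 F [-1.9 -2.5 11.9]
False
t 10.64 [397.2 144.    1. ] gap 48.9 F [ 0.6 -0.3 -2. ]
```

View pics/t1.png

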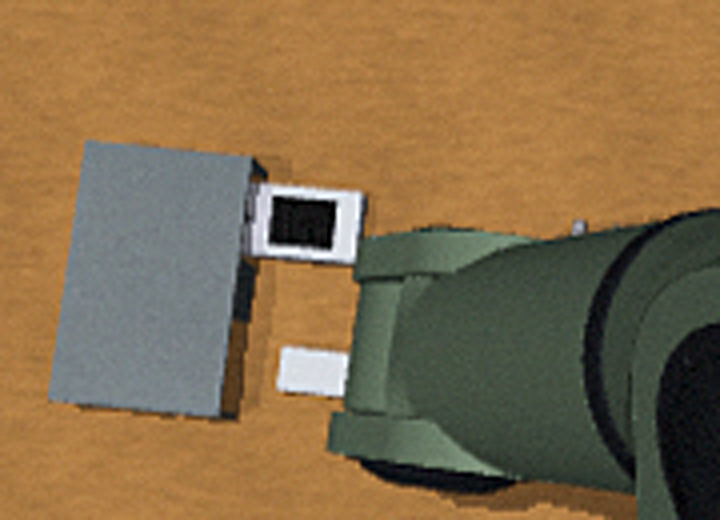

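The carrier is out: its tail shows at crop (278–345,370), the rack is empty there and the spare is untouched. Next I lower, release and regrip on the tail, checking the tail's position by image first.

Run:
```python
from h import *
p=np.array(read_state()["eef_pos"]); p[2]=0
movel(p+[0,0,0.3],max_speed=20); open_gripper(); st()
movel(p+[0,0,75],max_speed=200)
c=camera("top"); im=c["image"]
m=np.zeros(im.shape[:2],bool); m[205:240,228:258]=im[205:240,228:258].min(-1)>105
r,mm=rect(c,m,25); print("tail vis",r,cv2.boxPoints(r).round(0).tolist())
e=p-146*d(TC); print("tail end predicted",e)
g=p-(56+70)*d(TC)
print("grip",g)
movel(g+[0,0,75],R(TC),max_speed=200)
c=camera("side"); cv2.imwrite("pics/s1.png",c["image"]); st()
```

```text
t 11.4 [3.971e+02 1.441e+02 3.000e-01] gap 85.5 F [-0.2 -0.9 -0.3]
tail vis ((416.5538635253906, 276.2842102050781), (30.8021183013916, 27.687667846679688), 0.9642454385757446) [[401.0, 290.0], [401.0, 262.0], [432.0, 263.0], [432.0, 290.0]]
tail end predicted [414.94088836 288.91840398   0.        ]
grip [412.50350149 269.06748094   0.        ]
t 12.81 [412.3 267.5  74.6] gap 85.7 F [0.5 0.  0.7]
```

Run:
```python
from h import *
g=np.array([412.5,269.1,0])
print(movel(g+[0,0,5],max_speed=120,guard=8)); clamp(); st()
movel(g+[0,0,130],max_speed=150)
pre=NEST-(50+105+70)*d(TP)   # front edge at press x=-65
movep(pre+[0,0,130],R(TP)); st()
movel(pre+[0,0,60],max_speed=150); st()
for n in("top","side"):
    c=camera(n); np.savez(n+"2.npz",**c)
    im=c["image"]; a=im[130:230,360:500] if n=="top" else im[90:220,250:450]
    cv2.imwrite(f"pics/{n}2.png",cv2.resize(a,None,fx=4 if n=="side" else 5,fy=4 if n=="side" else 5,interpolation=cv2.INTER_CUBIC))
```

```text
False
t 14.12 [412.7 269.1   5.5] gap 28.8 F [-1.3 -1.9 11.4]
t 16.5 [567.1 -71.6 130.1] gap 28.8 F [-0.6  0.4 -2.2]
t 17.12 [567.5 -72.6  60.5] gap 29.0 F [ 0.2 -0.1 -2.1]
```

View pics/top2.png

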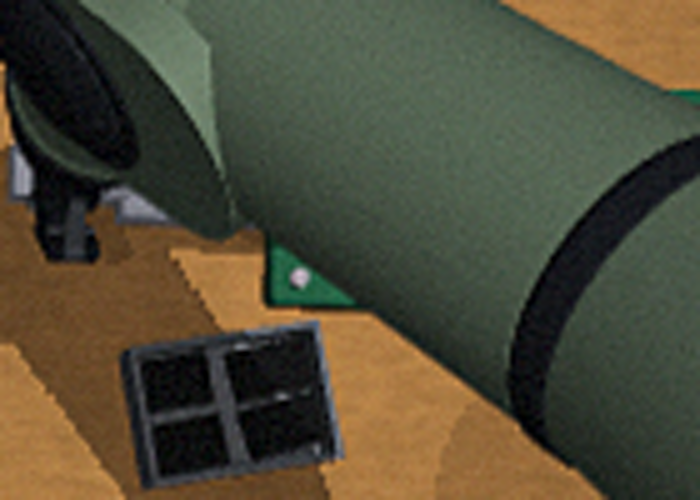

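View pics/side2.png

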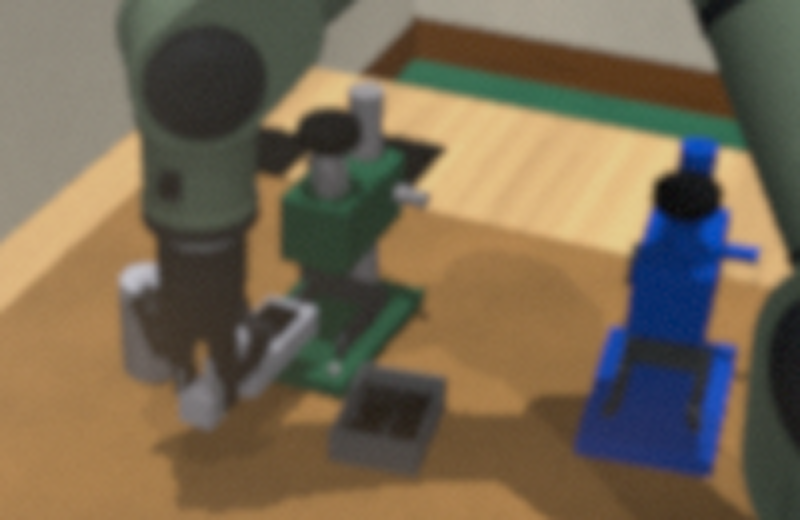

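The carrier is held by its tail, keypad forward and proud, and lines up with the bed; the can and tray are clear. The forearm reaches out towards the press, so I check its height over the plunger before going in.

Run:
```python
from h import *
np.set_printoptions(precision=0,suppress=True,linewidth=220)
for n in("top","side"):
    P=pts(dict(np.load(n+"2.npz"))).reshape(-1,3); P=P[~np.isnan(P[:,0])]
    r=P-[567.5,-72.6,60.5]
    print(n,"zmin/zmax above TCP in cells, rows dy, cols dx -90..60")
    for dy in range(40,-200,-30):
        row=[]
        for dx in range(-100,90,30):
            q=r[(abs(r[:,0]-dx)<15)&(abs(r[:,1]-dy)<15)&(r[:,2]>60)]
            row.append(f"{np.percentile(q[:,2],3):5.0f}/{np.percentile(q[:,2],97):4.0f}" if len(q)>5 else "    -     ")
        print(f"{dy:5d}",*row)
print(np.round(read_state()["qpos"],2), np.round(inverse_kinematics(NEST-120*d(TP)+[0,0,26],R(TP)),2))
```

```text
top zmin/zmax above TCP in cells, rows dy, cols dx -90..60
   40     -        317/ 377   204/ 409   141/ 397   345/ 374   340/ 353     -     
   10   331/ 424    98/ 430    90/ 426    68/ 414   362/ 379   336/ 369     -     
  -20   377/ 477   432/ 469   419/ 452   400/ 429   373/ 402   361/ 387   345/ 360
  -50   477/ 510   461/ 490   433/ 464   406/ 432   393/ 412     -          -     
  -80   499/ 529   467/ 498   436/ 465   408/ 423     -          -          -     
 -110   499/ 532   472/ 497     -          -          -          -          -     
 -140   512/ 525     -          -          -          -          -          -     
 -170     -          -          -          -          -          -          -     
side zmin/zmax above TCP in cells, rows dy, cols dx -90..60
   40     -        295/ 404   194/ 406   137/ 390   137/ 369   195/ 348     -     
   10   329/ 427    96/ 430    69/ 423    67/ 411    65/ 379    66/ 366   131/ 342
  -20   360/ 476   428/ 468    69/ 453    72/ 431   377/ 405    65/ 389     -     
  -50   429/ 510   462/ 490   438/ 461   408/ 415   396/ 413     -          -     
  -80   499/ 528     -          -          -          -          -          -     
 -110     -          -          -          -          -          -          -     
 -140     -          -          -          -          -          -          -     
 -170     -          -          -          -          -          -          -     
[ 1.  1. -1.  2.  1.  1. -1.] [ 1.  1. -1.  2.  1.  1. -0.]
```

The forearm's top is about 440 mm above the TCP near the plunger, so its underside clears the 235 mm head. Inserting.

Run:
```python
from h import *
pr=lambda x,z: NEST+x*d(TP)+np.array([0,0,z])
print("low",movel(pr(-225,26.5),max_speed=60,guard=10)); st()
print("slide1",movel(pr(-127,26.5),max_speed=60,guard=12)); st()
print("slide2",movel(pr(-108,26.5),max_speed=20,guard=12)); st()
e=np.array(read_state()["eef_pos"])-NEST; print("press x,y of TCP",e@d(TP), e@[np.cos(TP),-np.sin(TP),0])
```

```text
low False
t 17.93 [567.2 -73.1  26.5] gap 28.5 F [ 1.5  0.1 -2.9]
slide1 False
t 19.71 [ 562.8 -170.7   26.5] gap 28.8 F [-0.1  0.8 -1.6]
slide2 True
t 20.28 [ 562.  -180.1   26.1] gap 28.5 F [ 0.5  1.4 -2.1]
press x,y of TCP -118.02154224677325 -0.36358846857346716
```

Run:
```python
from h import *
pr=lambda x,z: NEST+x*d(TP)+np.array([0,0,z])
print("lower",movel(pr(-118.3,24.5),max_speed=15,guard=6)); st()
z=read_state()["eef_pos"][2]
print("push",movel(pr(-110,z),max_speed=15,guard=10)); st()
e=np.array(read_state()["eef_pos"])-NEST; x=e@d(TP); print("press x",x)
open_gripper(); st()
print("up",movel(pr(x,110),max_speed=120,guard=8))
movel(pr(x-60,260),max_speed=250)
movel(pr(x-130,330),max_speed=300); st()
for n in("top","side"):
    c=camera(n); np.savez(n+"3.npz",**c)
    im=c["image"]; a=im[130:230,370:500] if n=="top" else im[100:200,270:390]
    cv2.imwrite(f"pics/{n}3.png",cv2.resize(a,None,fx=6,fy=6,interpolation=cv2.INTER_CUBIC))
```

```text
lower False
t 20.53 [ 562.3 -179.8   25. ] gap 28.8 F [-5.1  1.9 13.6]
push True
t 20.81 [ 562.3 -179.9   25.2] gap 28.8 F [-1.9  1.   6.8]
press x -118.24216978665092
t 21.4 [ 561.9 -179.6   24.6] gap 85.6 F [-0.2 -0.5  0.1]
up False
t 23.54 [568.1 -49.9 329.4] gap 85.3 F [-0.7 -0.3 -1. ]
```

View pics/top3.png

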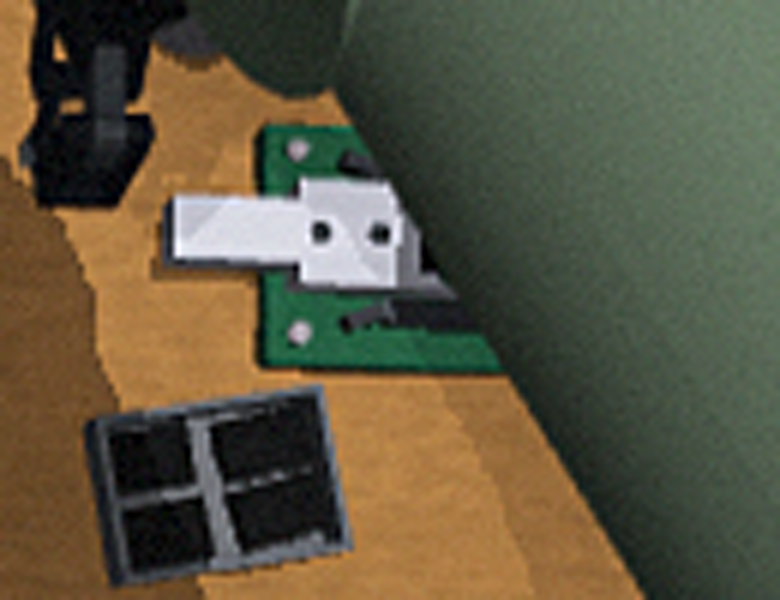

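View pics/side3.png

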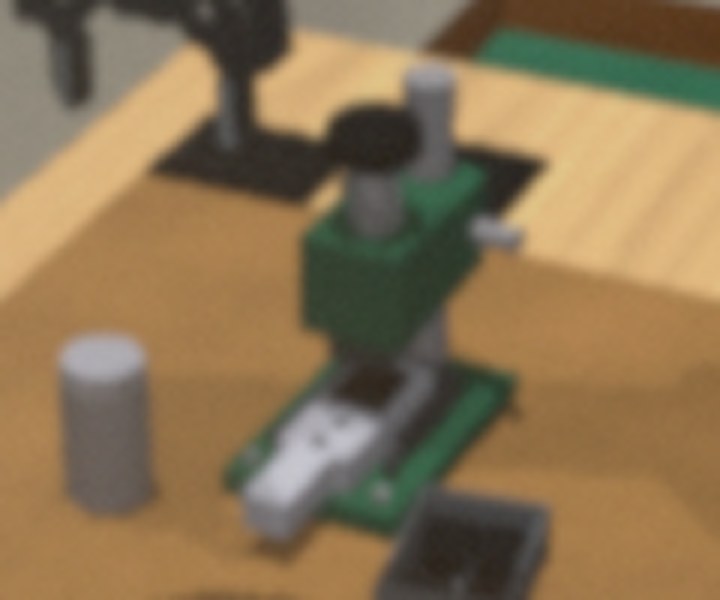

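Both views show the carrier lying flat between the rails, tail outward. The plunger is up and the keypad, at side crop (370,380), still stands proud. Now I check the tail and shoulder against the bed edge and screws.

Run:
```python
from h import *
np.set_printoptions(precision=1,suppress=True)
c=dict(np.load("top3.npz")); f=lambda x,y:((x+.5)/6-.5+370,(y+.5)/6-.5+130)
for n,x,y,z in(("tail top edge",172,231,45),("tail -y",172,265,45),("tail +y",175,198,45),("shoulder+",300,178,45),("shoulder-",300,288,45),("bed edge",266,250,20),("scr+",298,148,21),("scr-",300,332,21)):
    w=ray(c,[f(x,y)],z)[0]; e=w-NEST; print(n,w,"press x,y",np.round([e@d(TP),e@[np.cos(TP),-np.sin(TP),0]],1))
P=pts(c); print("tail z",np.nanmedian(P[165:172,402:412,2]),"body z",np.nanmedian(P[162:175,422:430,2]))
```

```text
tail top edge [ 561.9 -158.4   45. ] press x,y [-139.7   -1.5]
tail -y [ 545.6 -157.8   45. ] press x,y [-139.6  -17.8]
tail +y [ 577.7 -160.4   45. ] press x,y [-138.4   14.5]
shoulder+ [ 587.1 -220.4   45. ] press x,y [-78.9  26.6]
shoulder- [ 534.2 -218.    45. ] press x,y [-78.8 -26.4]
bed edge [ 557.6 -209.6   20. ] press x,y [-88.3  -3.4]
scr+ [ 607.7 -227.1   21. ] press x,y [-73.1  47.4]
scr- [ 517.2 -224.1   21. ] press x,y [-72.  -43.1]
tail z 44.60389153654114 body z 44.172553224755575
```

The tail sits 51 mm beyond the bed edge (50 when home) and the shoulder 9.4 mm inside it (10). The top is at z≈44.4, so the carrier is home and flat. Pressing the plunger.

Run:
```python
from h import *
clamp(); st()
movel(NEST+[0,0,330],max_speed=250)
movel(NEST+[0,0,245],max_speed=150); st()
print("push",movel(NEST+[0,0,199],max_speed=30,guard=35)); st()
wait(0.3); st()
```

```text
t 24.41 [568.3 -50.  330. ] gap 0.4 F [-0.1  0.1 -0. ]
t 26.27 [ 557.5 -297.7  245.9] gap 0.2 F [ 1.  -0.6 -0.4]
push True
t 27.51 [ 557.3 -298.1  205.2] gap 0.0 F [-3.3  1.2 11.3]
t 27.81 [ 557.3 -298.1  205.1] gap -0.0 F [-3.9  0.6 12.6]
```

Run:
```python
from h import *
movel(NEST+[0,0,245],max_speed=60); st()
movel(NEST+[0,0,330],max_speed=200)
movel([560,40,330],max_speed=300); wait(0.3); st()
o=np.zeros((600,800,3),np.uint8)
for i,n in enumerate(("top","side")):
    c=camera(n); np.savez(n+"4.npz",**c)
    im=c["image"]; a=im[130:230,390:490] if n=="top" else im[110:210,280:380]
    o[:400,i*400:i*400+400]=cv2.resize(a,(400,400),interpolation=cv2.INTER_CUBIC)
cv2.imwrite("pics/end.png",o[:400])
S0,S1=[pts(dict(np.load(f"side{k}.npz"))) for k in(3,4)]
# keypad in side view: crop (370,380)/6 + (270,100)
for S in(S0,S1): print("keypad",np.nanmedian(S[160:166,329:335],axis=(0,1)),"plunger",np.nanmedian(S[119:124,329:336],axis=(0,1)))
```

```text
t 28.63 [ 556.8 -298.   244.4] gap -0.0 F [-0.8  0.2  0.1]
t 30.78 [560.1  39.3 330. ] gap 0.1 F [-0.   0.2  0.7]
keypad [ 552.90055069 -291.91444104   55.55718344] plunger [ 552.08790497 -289.25643047  234.89809719]
keypad [ 556.64868202 -303.60341703   46.26768513] plunger [ 552.18688365 -288.98596844  235.3745994 ]
```

View pics/end.png

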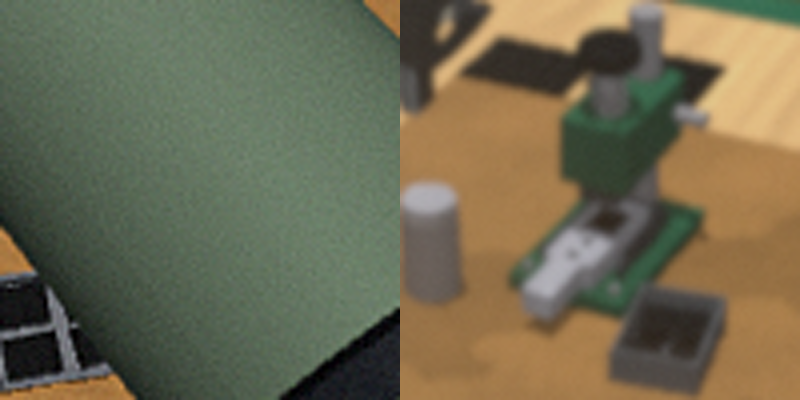

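The keypad's measured height dropped from 55.6 to 46.3 mm (flush is 45), the plunger is back at 235 mm, and the carrier is still home. The robot is clear of everything.

```bash
python3 -c "
from workcell import *
print(finish_job())"
```

```text
the job is handed in; nothing more can be done
None
```

The job is done and handed in after about 31 s of the 64 s allowed. `finish_job` reports no verdict, so what follows is from my own measurements.

**What I did:** I pulled the carrier with the proud keypad out of the rack and set it down on the bench. I regripped it by its tail, slid it into the green press until the back stop stopped it, and let go. Then I pushed the plunger down with the closed fingers until it stopped at 205 mm, held it 0.3 s, and let it spring back.

**Last checks:**
- **Carrier home:** before pressing, the tail stood 51 mm beyond the bed edge (50 when home) and the carrier lay flat (top at 44.4 mm, nominal 45). After pressing, I confirmed its position only by eye in the side view, because the arm hid it from the top camera.
- **Keypad:** its height went from 55.6 to 46.3 mm. Flush is 45, so this is within the 2 mm allowance and about the camera's accuracy.
- **Plunger:** back up at about 235 mm.
- **Bystanders:** the can and tray look unmoved in the last views. The spare looked undisturbed after the pull, but I did not picture it or the wrench again afterwards.

**Disagreements:** the raw estimates of the press axis differed by up to 5 mm, mostly from the thickness of the plunger head. A check on the bed screws put the press centreline about 2 mm to one side of my estimate. The carrier still went in with almost no sideways force.

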